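Load the bench mixer and latch its hold-down bar

TASK

Get the bench mixer ready to run: set the rack of capped microtubes gently and upright into the nest on the mixer's platform, flat on the platform between the four corner guides. Then swing the hinged hold-down bar over the rack and press it down until its free end has snapped under the spring catch. Leave the other things on the worktop where they stand.

Things in the scene. Friction and masses are not known exactly. Their poses are not given: they have to be found in the camera images.
- rack: loose rack with a few capped microtubes, 64 (x) x 120 (y) x 35 mm high with the tubes; the solid body, 28 mm high, is gripped across its 64 mm width (x). Origin: centre of its underside, z up. It may go into the nest either way round
- film_box: bystander: closed carton 68 x 140 x 61 mm, origin on its underside; it may stand where the rack could have stood
- beaker: bystander: small clear beaker 46 x 49 x 58 mm, origin centre of its underside
- tape: bystander: roll of label tape 70 x 68 x 19 mm lying flat, origin centre of its underside
- mixer: low white bench mixer, 150 (x) x 230 (y) mm, fixed to the worktop. Origin: centre of its underside on the worktop, z up. Platform top 46 mm above the worktop, 120 (x) x 204 (y) mm. The bar's hinge is at its +y end, the catch at its -y end. A small knob sticks out 10 mm from its -x side
- seat (a point): centre of the nest, on the platform's top face; axes as the mixer's. Four steel corner guides enclose 72 (x) x 128 (y) mm and stand 16 mm high, lips flared outwards; between them the long sides are open for 84 mm, so fingers can go down beside the middle of the rack. In place the rack's origin is here, its long side along the mixer's y
- bar_hinge (a point): point on the bar's hinge axis (parallel to the mixer's x), 80 mm from the seat along the mixer's +y and 43 mm above the platform; two steel cheeks, 31 mm wide over all in x, hold it and rise to 52 mm above the platform. Axes as the mixer's
- bar (a joint): angle of the steel hold-down bar, rad: 0 = down, level along the mixer's -y over the rack (its stop); pi/2 = upright; up to 2.1 = leaning back from the rack. From the hinge the bar points along -cos(angle) in the mixer's y and +sin(angle) in z. 16 mm wide (x), 8 thick, end 160 mm from the hinge axis. Friction holds it wherever it is left; 1 to 2 N at the thumb plate moves it
- bar_plate (a point): centre of the outer (upper when down) face of the black thumb plate on the bar, 125 mm from the hinge axis, 6 mm above the bar's centre line; plate 34 (x) x 28 mm. Moves with the bar; its z is the outward normal, its -y points to the bar's free end. When the bar is down its underside is 39 mm above the platform
- catch (a joint): angle of the spring catch, rad: 0 = closed (held by its spring), grows as it swings outward. The bar meets its sloping nose at about 0.09 rad; pressed down with 4 to 10 N at the thumb plate, the bar's end pushes the catch aside and passes, and the catch springs back over it
- catch_top (a point): top of the catch's nose when closed, fixed to the mixer, at the -y end of the mixer, 64 mm above the platform; the nose reaches 4 mm over the bar's end, the catch is 20 mm wide (x)

How it is judged:
By the outcome, as a careful person would: the job done as asked, in the order asked, and still so for the second after the job is handed in, with the robot touching nothing.
It also fails if it takes over 50 s, if anything falls off the work surface, if the arm or the gripper's body presses on something with over 40 N, if the wrist force passes 120 N, or if a joint passes its speed limit or range.

ROBOT

A 6-joint arm with a two-finger parallel gripper is mounted at the origin on a cart in front of the work surface, level with it; the furniture and walls round the work are solid. World frame = base frame: x ahead of the robot, y to its left, z up, the work surface at z = 0. Lengths are in m, angles in rad, forces in N, time in s.
With the tool pointing down it reaches from about 0.225 to 0.875 m from the base axis. Payload 3.4 kg.
Tool frame: the origin (TCP) lies on the centre line of the jaws, within the pads' length; the fingertips stand 22 mm ahead of it and the grasp point (between the pads) lies 3 mm ahead of it; z points along the fingers, y is the line along which they close (so a half turn about z gives the same grasp; the last joint's range is limited). The gripper opens to 85 mm and grips with 20 to 120 N. Pads are 22 mm wide; open, the fingers measure 114 mm over their backs; the gripper's body (76 mm by 85 mm) begins 54 mm behind the grasp point. The pads swing forward as they close: fully open they stand 13 mm farther back than shut.
Start: joints at [-1.406, 0.276, 1.505, -0, 1.361, -0.121], TCP at [0.162, -0.552, 0.253] pointing down, gripper open.
Joint ranges: [-2.89, 2.89], [-0.75, 2.08], [0.22, 2.7], [-1.18, 4.32], [0.11, 2.71], [-2.7, 2.7]. Speed limits (rad/s): [2.57, 2.57, 3.14, 3.14, 3.14, 3.14].

INTERFACE

Orientations are given as a unit quaternion [w, x, y, z].
In Python, from rig import manip, workorder, get_image gives the robot as it stands (manip), with the cameras as plain functions and the job (workorder).
- The arm moves only by the shell command python3 steer.py FILE [OPENING] [FORCE], which reads ROWS from the file FILE. ROWS is a JSON list of rows, 1 to 5 of them, each an object with the fields tx, ty, tz (the shift in m), twist (a turn about the tool's z in rad); a field left out counts as zero; each row shifts and turns the commanded pose from where the row before left it, along the tool's axes as they then stand; what a row does not reach is not made up. A row lasts 1/12 s, in which the tool goes at most 0.0417 m and 0.125 rad, less where a joint would pass 70% of its speed; a pose out of reach is approached as far as the arm can. OPENING is the finger opening in m, set as the command begins (- or left out keeps the last). The fingers move at their own pace and stop on an object; FORCE is the grip in N (left out, the last holds). Time passes only in rows, so rows that do not move let the fingers close. It prints the time, the measured TCP pose, the force, the opening and the grip force at its end. Input that does not fit is refused with a message, and nothing moves.
- manip.get_state(): the state, without advancing time (a new reading comes with each control period).
- get_image(name): name is "scene" or "top"; returns a dict with "img" (480x640x3 uint8, red, green, blue), "camera_matrix" (3x3 intrinsics, pixels), "T" (4x4, takes a point from camera to world coordinates). Camera axes: x right, y down, z forward; pixel columns grow to the right and rows downward; lengths in m; the calibration is good to about 2 mm. A picture is of the moment at which its call begins. There is no depth.
- workorder.sign_off(): hands the job in; it is judged then, once.
The state is a dict: "clock": time; "qpos": joint angles; "qd": joint speeds; "effort": joint torques, N m; "position": TCP position; "ee_rot": TCP orientation; "contact_force": force on the tool from outside, world axes, zero at the start; "moment": the same for the moment, N m; "width": finger opening in m; "gripper_force": force on a finger pad.
Only numpy, scipy, OpenCV 4.12 (cv2) and the standard library are available. Lean on these libraries where they do the work, as an engineer would, in place of code of your own. Each camera call takes 0.05 s, during which the arm holds its last target. There are 200 camera calls.

## Working session

There is one attempt and no reset: what is moved stays moved. The work goes in short steps, Python scripts to look and compute and a shell command to move; the robot and the scene stay as the last step left them, time stands still between calls to the robot, and variables do not carry over. Pictures are saved under pics/ and viewed, at most 10 in all, crops included, and the job is handed in when it is done.

```bash
ls; mkdir -p pics
python3 - <<'E'
from rig import manip, workorder, get_image
import cv2,numpy as np
for n in("scene","top"):
    d=get_image(n); cv2.imwrite(f"pics/{n}0.png",d["img"][:,:,::-1]); np.savez(f"pics/{n}0.npz",**d)
    print(n,d["camera_matrix"].round(1).tolist(),d["T"].round(4).tolist())
s=manip.get_state();print(s)
E
```

```text
pics
rig.py
steer.py
scene [[448.6, 0.0, 314.2], [0.0, 448.6, 242.9], [0.0, 0.0, 1.0]] [[-0.7635, -0.4314, 0.4807, 0.0682], [-0.6458, 0.5221, -0.5572, 0.4704], [-0.0106, -0.7358, -0.6771, 0.7327], [0.0, 0.0, 0.0, 1.0]]
top [[579.0, 0.0, 326.9], [0.0, 579.0, 237.8], [0.0, 0.0, 1.0]] [[0.0086, -0.9954, 0.095, 0.3932], [-1.0, -0.0088, -0.0018, -0.0524], [0.0026, -0.095, -0.9955, 1.3841], [0.0, 0.0, 0.0, 1.0]]
{'clock': 0.1, 'qpos': array([-1.40598620e+00,  2.76515474e-01,  1.50602428e+00, -2.60004324e-06,
        1.36072492e+00, -1.20978680e-01]), 'qd': array([ 0.0011344 , -0.00066416, -0.00252815,  0.00037127,  0.00154489,
       -0.00066705]), 'effort': array([ 9.89591063e-04, -4.17699945e+01, -2.46404850e+01, -3.32944173e-04,
        5.84251306e-03, -1.28838150e-05]), 'position': array([ 0.16203157, -0.55122554,  0.25252841]), 'ee_rot': array([-8.35779194e-04,  9.89807571e-01,  1.42408828e-01, -1.95911570e-05]), 'contact_force': array([ 0.40315115, -0.72712562,  0.24611592]), 'moment': array([0.02697854, 0.01480455, 0.01948161]), 'gripper_force': 0.0, 'width': 0.0857251203977157}
```

View pics/scene0.png

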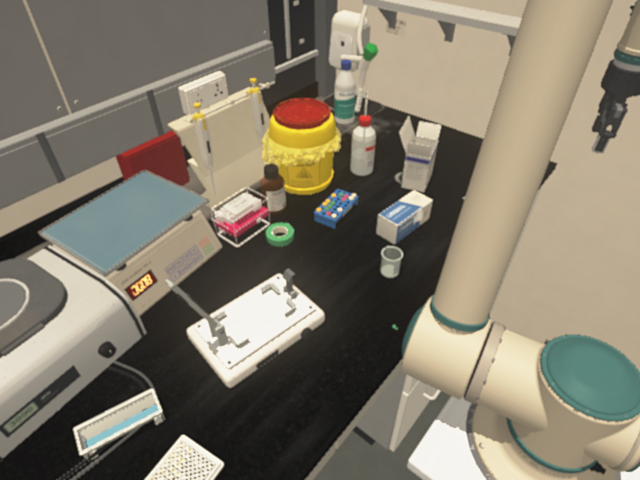

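View pics/top0.png

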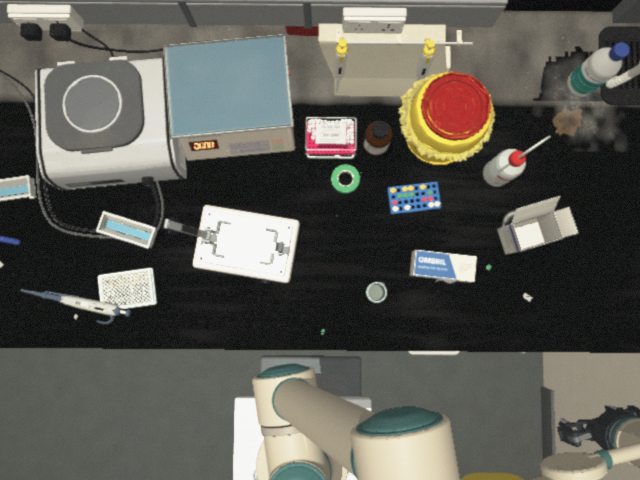

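The rack is the blue box with coloured caps (top 415,197; scene 337,207). The mixer is at top (246,243), with its hinge to the left (+y) and the bar leaning back. The carton is at (443,265), the beaker at (376,292) and the tape at (345,179). I'll take magnified crops to measure.

Run:
```python
import cv2,numpy as np
def crop(n,x0,y0,w,h,k):
    I=cv2.imread(f"pics/{n}0.png")[y0:y0+h,x0:x0+w]
    I=cv2.resize(I,None,fx=k,fy=k,interpolation=cv2.INTER_CUBIC)
    for x in range(-x0%10,w,10): cv2.line(I,(x*k,0),(x*k,12 if (x+x0)%50 else 25),(0,255,255),1)
    for y in range(-y0%10,h,10): cv2.line(I,(0,y*k),(12 if (y+y0)%50 else 25,y*k),(0,255,255),1)
    return I
def comp(name,a,b):
    H=max(a.shape[0],b.shape[0]); C=np.zeros((a.shape[0]+b.shape[0],max(a.shape[1],b.shape[1]),3),np.uint8)
    C[:a.shape[0],:a.shape[1]]=a; C[a.shape[0]:,:b.shape[1]]=b; cv2.imwrite(name,C); print(C.shape)
comp("pics/ct.png",crop("top",155,195,150,95,4),crop("top",380,175,70,44,5))
comp("pics/cs.png",crop("scene",160,262,170,92,4),crop("scene",305,180,60,52,4))
I=cv2.imread("pics/scene0.png")[262:392,160:330];
```

```text
(600, 600, 3)
(576, 680, 3)
```

View pics/ct.png

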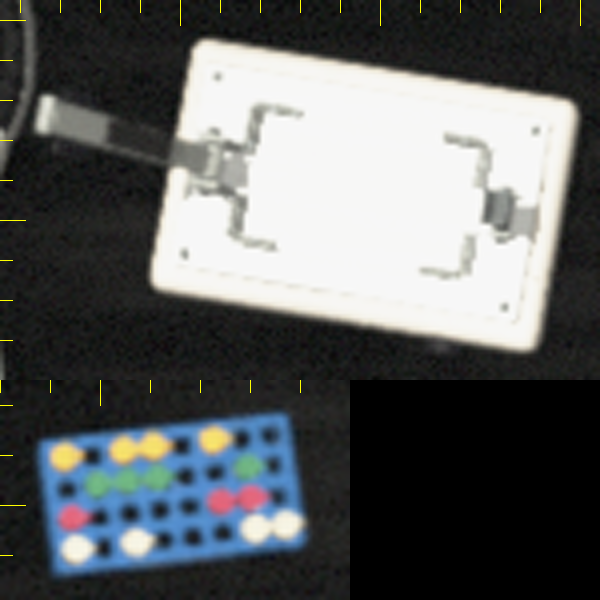

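View pics/cs.png

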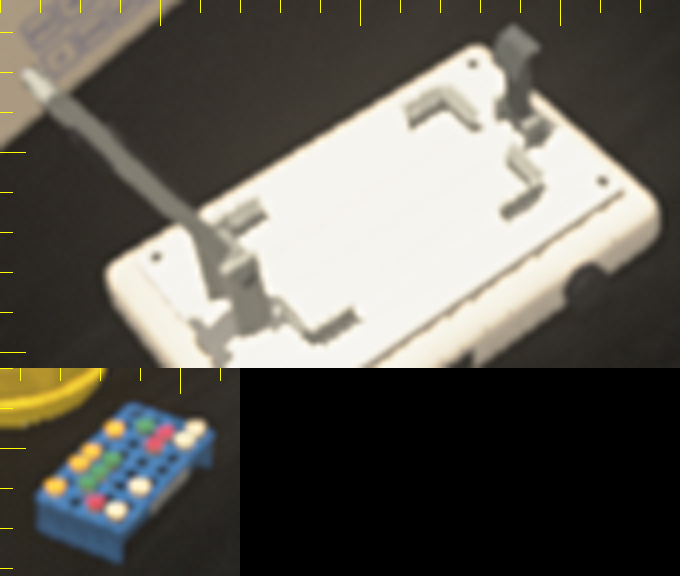

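The crops resolve the rack's four top corners, the platform screws and the guide corners in both views. Next I'll triangulate them.

```bash
cat > h.py <<'E'
import numpy as np,cv2
C={n:np.load(f"pics/{n}0.npz") for n in("scene","top")}
def ray(n,p,c=None):
    c=c or C[n];T=c["T"];d=T[:3,:3]@np.linalg.inv(c["camera_matrix"])@[p[0],p[1],1];return T[:3,3],d/np.linalg.norm(d)
def onz(n,p,z):
    o,d=ray(n,p);return o+d*(z-o[2])/d[2]
def tri(ps,pt):
    P=[c["camera_matrix"]@np.linalg.inv(c["T"])[:3] for c in(C["scene"],C["top"])]
    X=cv2.triangulatePoints(P[0],P[1],np.array(ps,float),np.array(pt,float))
    return (X[:3]/X[3]).ravel()
def proj(n,X):
    c=C[n];u=c["camera_matrix"]@(np.linalg.inv(c["T"])@[*X,1])[:3];return u[:2]/u[2]
E
python3 - <<'E'
from h import *
f=lambda p,k,x,y:np.array(p)/k+[x,y]
t=lambda p:f(p,4,155,195); s=lambda p:f(p,4,160,262)
rt=lambda p:f(p,5,380,175-76); rs=lambda p:f(p,4,305,180-92)
print("screws")
for a,b in (((156,257),(217,77)),((473,63),(536,130)),((602,181),(504,307))): print(tri(s(a),t(b)).round(4))
S=[onz("top",t(p),.046) for p in((217,77),(536,130),(504,307),(184,253))]
G=[onz("top",t(p),.048) for p in((258,110),(488,145),(466,272),(236,245))]
O=[onz("top",t(p),.038) for p in((193,40),(579,98),(537,352),(150,290))]
for Q in(S,G,O):
    Q=np.array(Q)[:,:2];d=Q[0]+Q[3]-Q[1]-Q[2]; e=Q[0]+Q[1]-Q[2]-Q[3]
    print(Q.mean(0).round(4),np.linalg.norm(d)/2,np.linalg.norm(e)/2,"yaw",np.arctan2(-d[0],d[1]),np.arctan2(e[1],e[0]))
    print(Q.round(4).tolist())
print("rack")
A=[(40,495),(133,402),(213,432),(122,535)];B=[(38,440),(288,412),(307,545),(55,575)]
for a,b in zip(A,B): print(tri(rs(a),rt(b)).round(4))
for Q in([onz("top",rt(p),.028) for p in B],[onz("scene",rs(p),.028) for p in A]):
    Q=np.array(Q)[:,:2];d=Q[0]+Q[3]-Q[1]-Q[2]; e=Q[0]+Q[1]-Q[2]-Q[3]
    print(Q.mean(0).round(4),np.linalg.norm(d)/2,np.linalg.norm(e)/2,"yaw",np.arctan2(-d[0],d[1]),np.arctan2(e[1],e[0]))
# bar end & catch
print("barend",tri(s((32,78)),t((44,115))),"catch",tri(s((515,32)),t((490,208))))
# blue mask rect
I=cv2.imread("pics/top0.png")[170:230,375:455];h=cv2.cvtColor(I,cv2.COLOR_BGR2HSV)
m=((h[...,2]>90)&(h[...,1]>60)).astype(np.uint8)|(h[...,2]>120).astype(np.uint8)
c=max(cv2.findContours(m,0,2)[0],key=cv2.contourArea);r=cv2.minAreaRect(c);print(r)
b=cv2.boxPoints(r)+[375,170];print(np.mean([onz("top",p,.026) for p in b],0),np.array([onz("top",p,.026) for p in b])[:,:2].round(4).tolist())
E
```

```text
screws
[0.574  0.2202 0.0443]
[0.5446 0.0338 0.0445]
[0.4415 0.0507 0.0446]
[0.5075 0.1349] 0.1881286099374321 0.1041608146357954 yaw -0.1573396292747325 -0.15972199926908037
[[0.5736, 0.2197], [0.5442, 0.0335], [0.4413, 0.0504], [0.4708, 0.2359]]
[0.5065 0.1335] 0.13450932413068975 0.07699090362141948 yaw -0.1255030324041417 -0.14392281511834293
[[0.5542, 0.1949], [0.5349, 0.0611], [0.4612, 0.0725], [0.4756, 0.2056]]
[0.5065 0.1333] 0.22843050752977737 0.1492079387704366 yaw -0.14539171929349337 -0.14494025243154238
[[0.5964, 0.236], [0.5642, 0.0091], [0.4157, 0.0315], [0.4496, 0.2567]]
rack
[ 0.6441 -0.1987  0.027 ]
[ 0.66   -0.3173  0.0251]
[ 0.5972 -0.3251  0.0252]
[ 0.5814 -0.2063  0.0225]
[ 0.6202 -0.2614] 0.11999706777699684 0.06465596251195668 yaw 0.12512277339194622 0.1266508250087448
[ 0.6183 -0.2588] 0.11894908545959383 0.06251001676361026 yaw 0.14755447088781493 0.07087393790612401
barend [0.52875813 0.26697845 0.23984777] catch [0.49279456 0.05342591 0.1179325 ]
((38.91539001464844, 27.323074340820312), (27.907814025878906, 51.59844970703125), 82.87498474121094)
[ 0.62120948 -0.2605306   0.026     ] [[0.6461, -0.1957], [0.6627, -0.3176], [0.5962, -0.3251], [0.5798, -0.2038]]
```

```bash
cat >> h.py <<'E'
def goto(x,y,z,psi):
    "print remaining move in tool axes (measured pose) to world x,y,z and tool-x yaw psi"
    from rig import manip, workorder, get_image
    from scipy.spatial.transform import Rotation as R
    s=manip.get_state();M=R.from_quat(np.roll(s["ee_rot"],-1)).as_matrix()
    p=np.arctan2(M[1,0],M[0,0]);a=psi;e=(psi-p+np.pi)%(2*np.pi)-np.pi
    D=np.array([x,y,z])-s["position"];A=np.array([[np.cos(a),np.sin(a),0],[np.sin(a),-np.cos(a),0],[0,0,-1]])
    print("t",s["clock"],"pos",s["position"].round(4),"psi",p.round(4),"tilt",M[:,2].round(4),"turn",(-e).round(4),"after-turn tool shift",(A@D).round(4),"F",s["contact_force"].round(1))
E
echo '[{"twist": -0.125}, {"twist": -0.125}, {"twist": -0.125}, {"twist": -0.125}, {"twist": -0.125}]' > mv.in && python3 steer.py mv.in
echo '[{"twist": -0.125}, {"twist": -0.125}, {"twist": -0.125}, {"twist": -0.125}, {"twist": -0.125}]' > mv.in && python3 steer.py mv.in
echo '[{"twist": -0.125}, {"twist": -0.037}, {}]' > mv.in && python3 steer.py mv.in
python3 -c "
from h import *
goto(.620,-.261,.12,1.698)"
```

```text
clock: 0.52
position: [0.1621, -0.5514, 0.2528]
ee_rot: [-0.001, 0.897, 0.443, 0.0]
contact_force: [-0.2, 0.8, 0.7]
width: 0.0854
gripper_force: 0.0
clock: 0.93
position: [0.162, -0.5514, 0.2528]
ee_rot: [-0.0, 0.717, 0.697, 0.0]
contact_force: [-0.1, -0.2, 0.4]
width: 0.0855
gripper_force: 0.0
clock: 1.18
position: [0.1621, -0.5514, 0.2528]
ee_rot: [-0.0, 0.661, 0.751, 0.0]
contact_force: [0.1, -0.5, 0.2]
width: 0.0854
gripper_force: 0.0
t 1.1833 pos [ 0.1621 -0.5514  0.2528] psi 1.6983 tilt [-2.e-04  1.e-03 -1.e+00] turn 0.0003 after-turn tool shift [0.23   0.4911 0.1328] F [ 0.1 -0.5  0.2]
```

```bash
echo '[{"tx": 0.0165, "ty": 0.035}, {"tx": 0.0165, "ty": 0.035}, {"tx": 0.0165, "ty": 0.035}, {"tx": 0.0165, "ty": 0.035}, {"tx": 0.0165, "ty": 0.035}]' > mv.in && python3 steer.py mv.in .085 >/dev/null
echo '[{"tx": 0.0165, "ty": 0.035}, {"tx": 0.0165, "ty": 0.035}, {"tx": 0.0165, "ty": 0.035}, {"tx": 0.0165, "ty": 0.035}, {"tx": 0.0165, "ty": 0.035}]' > mv.in && python3 steer.py mv.in >/dev/null
echo '[{"tx": 0.0165, "ty": 0.035}, {"tx": 0.0165, "ty": 0.035}, {"tx": 0.0165, "ty": 0.035}, {"tx": 0.0165, "ty": 0.035}, {}]' > mv.in && python3 steer.py mv.in >/dev/null
echo '[{"tz": 0.035}, {"tz": 0.035}, {"tz": 0.033}, {"tz": 0.03}, {}]' > mv.in && python3 steer.py mv.in
python3 - <<'E'
from h import *
goto(.620,-.261,.022,1.698)
from rig import manip, workorder, get_image
d=get_image("scene");e=get_image("top")
k=lambda I,x,y,w,h,f:cv2.resize(I[y:y+h,x:x+w,::-1],None,fx=f,fy=f,interpolation=cv2.INTER_CUBIC)
cv2.imwrite("pics/a.png",np.hstack([k(d["img"],290,130,100,130,4),k(e["img"],370,140,100,130,4)]))
E
```

```text
clock: 2.85
position: [0.6145, -0.2583, 0.1131]
ee_rot: [-0.007, 0.661, 0.75, -0.002]
contact_force: [-0.9, 1.5, -0.1]
width: 0.0846
gripper_force: 0.0
t 2.85 pos [ 0.6145 -0.2583  0.1131] psi 1.6967 tilt [-0.0125  0.0067 -0.9999] turn -0.0013 after-turn tool shift [-0.0034  0.0051  0.0911] F [-0.9  1.5 -0.1]
```

View pics/a.png

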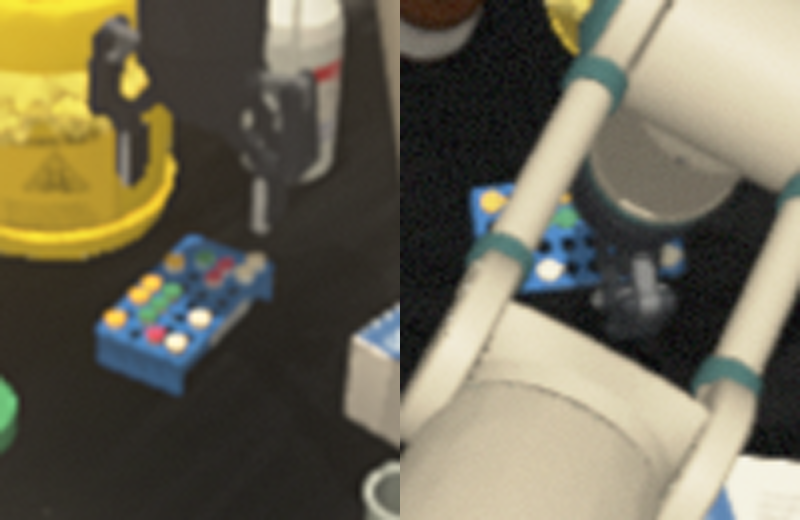

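The fingers stand above the rack and straddle it: tips at scene about (322,175) and (355,187), with the rack body between. I'll settle and descend.

```bash
echo '[{"tz": 0.02}, {"tz": 0.01}, {}, {}]' > mv.in && python3 steer.py mv.in
python3 -c "
from h import *
goto(.620,-.261,.022,1.698)"
```

```text
clock: 3.28
position: [0.6193, -0.2608, 0.0914]
ee_rot: [0.001, 0.661, 0.75, 0.0]
contact_force: [0.1, -0.6, -0.3]
width: 0.0852
gripper_force: 0.0
t 3.2833 pos [ 0.6193 -0.2608  0.0914] psi 1.6975 tilt [ 1.e-03 -7.e-04 -1.e+00] turn -0.0005 after-turn tool shift [-0.0003  0.0007  0.0694] F [ 0.1 -0.6 -0.3]
```

```bash
echo '[{"ty": 0.001, "tz": 0.025}, {"tz": 0.02}, {"tz": 0.015}, {"tz": 0.009}, {}]' > mv.in && python3 steer.py mv.in
echo '[{}, {}, {}]' > mv.in && python3 steer.py mv.in .05 40
echo '[{}, {}, {}]' > mv.in && python3 steer.py mv.in
python3 -c "
from h import *
goto(.620,-.261,.022,1.698)"
```

```text
clock: 3.7
position: [0.6194, -0.2602, 0.0205]
ee_rot: [-0.001, 0.661, 0.751, -0.0]
contact_force: [-0.9, 0.6, -0.6]
width: 0.0851
gripper_force: 0.0
clock: 3.95
position: [0.6212, -0.2611, 0.0233]
ee_rot: [0.002, 0.661, 0.751, 0.0]
contact_force: [0.3, -0.0, -0.0]
width: 0.0631
gripper_force: 45.3
clock: 4.2
position: [0.6211, -0.261, 0.0232]
ee_rot: [0.002, 0.661, 0.751, 0.0]
contact_force: [1.2, -0.3, 6.1]
width: 0.0633
gripper_force: 46.2
t 4.2 pos [ 0.6211 -0.261   0.0232] psi 1.6979 tilt [ 0.0031 -0.0019 -1.    ] turn -0.0001 after-turn tool shift [ 0.0002 -0.0011  0.0012] F [ 1.2 -0.3  6.1]
```

```bash
echo '[{"tz": -0.01}, {"tz": -0.02}, {"tz": -0.035}, {"tz": -0.035}, {"tz": -0.035}]' > mv.in && python3 steer.py mv.in
echo '[{"tz": -0.025, "twist": 0.1}, {"tz": -0.015, "twist": 0.1}, {"twist": 0.079}, {}]' > mv.in && python3 steer.py mv.in
python3 -c "
from h import *
goto(.507,.1345,.20,1.419)"
```

```text
clock: 4.62
position: [0.6192, -0.26, 0.1577]
ee_rot: [-0.001, 0.661, 0.751, -0.0]
contact_force: [-0.1, 0.3, -0.7]
width: 0.063
gripper_force: 45.4
clock: 4.95
position: [0.6201, -0.2605, 0.1985]
ee_rot: [0.001, 0.759, 0.651, 0.0]
contact_force: [-1.0, 0.3, -0.6]
width: 0.0633
gripper_force: 45.4
t 4.95 pos [ 0.6201 -0.2605  0.1985] psi 1.4176 tilt [ 0.0025 -0.0015 -1.    ] turn -0.0014 after-turn tool shift [ 0.3733 -0.1716 -0.0015] F [-1.   0.3 -0.6]
```

```bash
echo '[{"tx": 0.0285, "ty": -0.0132}, {"tx": 0.0285, "ty": -0.0132}, {"tx": 0.0285, "ty": -0.0132}, {"tx": 0.0285, "ty": -0.0132}, {"tx": 0.0285, "ty": -0.0132}]' > mv.in && python3 steer.py mv.in >/dev/null
echo '[{"tx": 0.0285, "ty": -0.0132}, {"tx": 0.0285, "ty": -0.0132}, {"tx": 0.0285, "ty": -0.0132}, {"tx": 0.0285, "ty": -0.0132}, {"tx": 0.0285, "ty": -0.0132}]' > mv.in && python3 steer.py mv.in >/dev/null
echo '[{"tx": 0.0285, "ty": -0.0132}, {"tx": 0.0285, "ty": -0.0132}, {"tx": 0.0285, "ty": -0.0132}, {"tx": 0.0028}, {}]' > mv.in && python3 steer.py mv.in 
echo '[{"tz": 0.03}, {"tz": 0.03}, {"tz": 0.025}, {}, {}]' > mv.in && python3 steer.py mv.in
python3 - <<'E'
from h import *
goto(.507,.1345,.069,1.419)
from rig import manip, workorder, get_image
d=get_image("scene");e=get_image("top");np.savez("pics/s1.npz",**d);np.savez("pics/t1.npz",**e)
k=lambda I,x,y,w,h,f:cv2.resize(I[y:y+h,x:x+w,::-1],None,fx=f,fy=f,interpolation=cv2.INTER_CUBIC)
cv2.imwrite("pics/b.png",np.vstack([k(d["img"],170,250,160,100,5)[:,:],]))
cv2.imwrite("pics/b2.png",k(e["img"],150,180,160,120,5))
E
```

```text
clock: 6.2
position: [0.5056, 0.136, 0.1957]
ee_rot: [-0.0, 0.757, 0.653, -0.001]
contact_force: [0.6, -1.1, -1.4]
width: 0.0632
gripper_force: 45.4
clock: 6.62
position: [0.5061, 0.1334, 0.1102]
ee_rot: [-0.001, 0.759, 0.651, -0.002]
contact_force: [1.5, -0.8, -0.3]
width: 0.0632
gripper_force: 45.3
t 6.6167 pos [0.5061 0.1334 0.1102] psi 1.4184 tilt [-0.0038 -0.0011 -1.    ] turn -0.0006 after-turn tool shift [0.0013 0.0008 0.0412] F [ 1.5 -0.8 -0.3]
```

View pics/b.png

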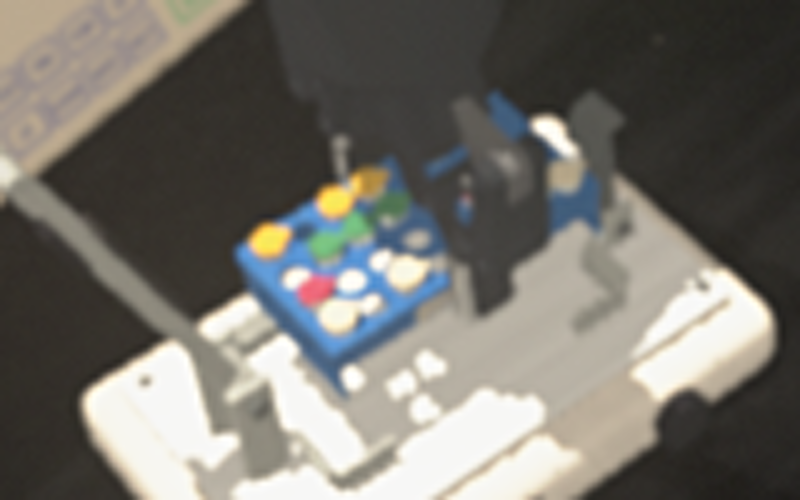

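The rack hangs level about 40 mm over the nest. Its +y end top corners are at scene (218,300.4) and (236.6,321.6), so I'll compare those with the nest in the same camera.

Run:
```python
from h import *
ye=-.152
U=lambda a:np.array([[np.cos(a),-np.sin(a)],[np.sin(a),np.cos(a)]])
Q=[onz("scene",p,.1145)[:2] for p in((218,300.4),(236.6,321.6))]
d=Q[0]-Q[1];print("corners",np.round(Q,4),"width",np.linalg.norm(d),"yaw",np.arctan2(d[1],d[0]))
print("rack centre (scene)",np.mean(Q,0)-U(ye)@[0,.06])
s=lambda p:np.array(p)/4+[160,262]
S=[onz("scene",s(p),.046)[:2] for p in((156,257),(473,63),(602,181))]
print("screws scene",np.round(S,4),"centre",(S[0]+S[2])/2,"yaw",np.arctan2(*(S[1]-S[0])[::1])+np.pi, np.arctan2((S[1]-S[2])[1],(S[1]-S[2])[0]))
# guide inner lower corners scene
```

```text
corners [[0.5417 0.1876]
 [0.4809 0.1984]] width 0.06166898374869726 yaw -0.17542467382443827
rack centre (scene) [0.50221602 0.13371547]
screws scene [[0.5733 0.2212]
 [0.5441 0.0351]
 [0.4412 0.0518]] centre [0.50722514 0.13651232] yaw 0.15525666295011575 -0.1610823349698855
```

View pics/b2.png

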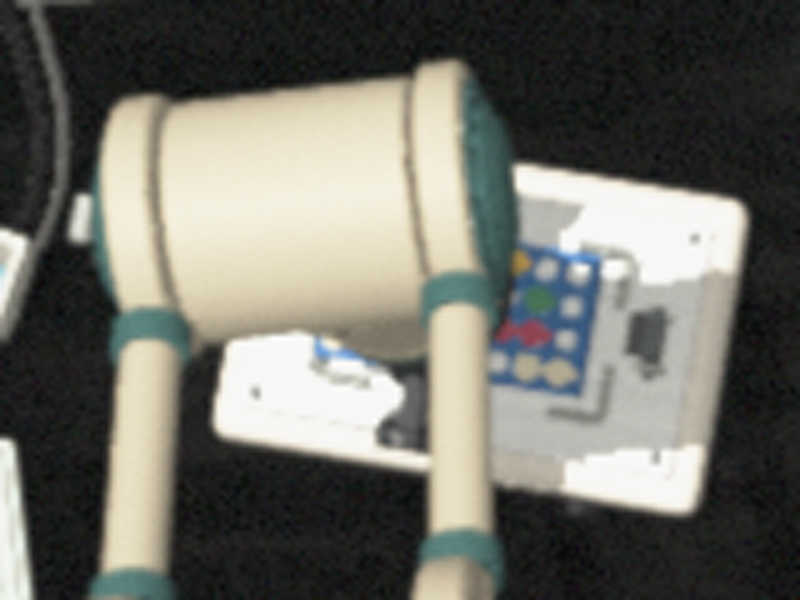

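Run:
```python
from h import *
t=lambda p:np.array(p)/5+[150,180]
U=lambda a:np.array([[np.cos(a),-np.sin(a)],[np.sin(a),np.cos(a)]])
Q=[onz("top",t(p),.1145)[:2] for p in((602,258),(583,397))];d=Q[0]-Q[1]
print(np.round(Q,4),np.linalg.norm(d),"yaw",np.arctan2(d[1],d[0]),"centre",np.mean(Q,0)+U(-.152)@[0,.06])
S=np.array([onz("top",t(p),.046)[:2] for p in((695,238),(656,457),(255,391))]);print("screws",S.round(4),"centre",(S[0]+S[2])/2)
e=S[0]-S[1];g=S[2]-S[1];print("yaw",np.arctan2(e[1],e[0]),np.arctan2(-g[0],g[1]))
G=np.array([onz("top",t(p),.05)[:2] for p in((632,255),(607,412))]);print("guides",G.round(4),"mid->centre",G.mean(0)+U(-.152)@[0,.064])
```

```text
[[0.527  0.0699]
 [0.4656 0.0772]] 0.061827971950132204 yaw -0.11731686618034322 centre [0.50537154 0.13286991]
screws [[0.5439 0.0335]
 [0.4421 0.05  ]
 [0.4709 0.2359]] centre [0.50743959 0.13467278]
yaw -0.1604534783292829 -0.15407194733075041
guides [[0.5353 0.0623]
 [0.4624 0.0726]] mid->centre [0.5085649  0.13069693]
```

```bash
echo '[{"tx": 0.0013, "ty": 0.0017, "tz": 0.01, "twist": 0.003}, {"tz": 0.01}, {"tz": 0.005}, {}]' > mv.in && python3 steer.py mv.in 
python3 -c "
from h import *
goto(.508,.135,.0692,1.415)"
```

```text
clock: 7.05
position: [0.5076, 0.1354, 0.085]
ee_rot: [-0.001, 0.76, 0.65, -0.001]
contact_force: [0.1, 0.2, -0.5]
width: 0.0633
gripper_force: 45.4
t 7.05 pos [0.5076 0.1354 0.085 ] psi 1.4159 tilt [-2.7e-03 -5.0e-04 -1.0e+00] turn 0.0009 after-turn tool shift [-0.0004  0.0004  0.0158] F [ 0.1  0.2 -0.5]
```

```bash
echo '[{"tz": 0.003}, {"tz": 0.003}, {"tz": 0.003}, {}]' > mv.in && python3 steer.py mv.in 
echo '[{"tz": 0.002}, {"tz": 0.002}, {"tz": 0.001}, {}]' > mv.in && python3 steer.py mv.in
```

```text
clock: 7.38
position: [0.5083, 0.1356, 0.0768]
ee_rot: [-0.0, 0.76, 0.65, -0.0]
contact_force: [-0.2, 0.8, -0.9]
width: 0.063
gripper_force: 45.4
clock: 7.72
position: [0.5085, 0.1356, 0.0721]
ee_rot: [-0.0, 0.76, 0.65, -0.0]
contact_force: [-0.3, -1.1, -0.3]
width: 0.0631
gripper_force: 45.4
```

No side contact. Lowering gently to touch.

```bash
echo '[{"tz": 0.001}, {"tz": 0.001}, {}]' > mv.in && python3 steer.py mv.in 
echo '[{"tz": 0.001}, {}]' > mv.in && python3 steer.py mv.in
```

```text
clock: 7.97
position: [0.5086, 0.1356, 0.0701]
ee_rot: [-0.0, 0.76, 0.65, -0.0]
contact_force: [-0.2, -0.4, -1.1]
width: 0.0632
gripper_force: 45.4
clock: 8.13
position: [0.5088, 0.1356, 0.0693]
ee_rot: [0.0, 0.76, 0.65, 0.0]
contact_force: [-0.1, 0.1, -1.1]
width: 0.0633
gripper_force: 45.4
```

```bash
echo '[{"tz": 0.0008}, {}]' > mv.in && python3 steer.py mv.in |sed -n 2,4p
echo '[{"tz": 0.0008}, {}]' > mv.in && python3 steer.py mv.in |sed -n 2,4p
```

```text
position: [0.5088, 0.1356, 0.0692]
ee_rot: [0.0, 0.76, 0.65, 0.0]
contact_force: [-1.5, 0.9, 4.2]
position: [0.5088, 0.1357, 0.0692]
ee_rot: [0.0, 0.76, 0.65, 0.0]
contact_force: [-3.4, -0.2, 11.0]
```

Contact is at exactly the expected height (.0692), so the rack is flat on the platform. Releasing and rising.

```bash
echo '[{"tz": -0.001}, {}, {}, {}]' > mv.in && python3 steer.py mv.in .085
echo '[{"tz": -0.015}, {"tz": -0.03}, {"tz": -0.04}, {"tz": -0.04}, {"tz": -0.03}]' > mv.in && python3 steer.py mv.in
echo '[{"tx": -0.035, "ty": 0.01, "tz": -0.03}, {"tx": -0.035, "ty": 0.01, "tz": -0.03}, {"tx": -0.035, "ty": 0.01, "tz": -0.03}, {"tx": -0.035, "ty": 0.01}, {"tx": -0.035, "ty": 0.01}]' > mv.in && python3 steer.py mv.in .0
python3 - <<'E'
from h import *
goto(.508,.135,.0692,1.415)
from rig import manip, workorder, get_image
d=get_image("scene");e=get_image("top");np.savez("pics/s2.npz",**d);np.savez("pics/t2.npz",**e)
k=lambda I,x,y,w,h,f:cv2.resize(I[y:y+h,x:x+w,::-1],None,fx=f,fy=f,interpolation=cv2.INTER_CUBIC)
cv2.imwrite("pics/c.png",np.vstack([k(d["img"],160,260,170,65,4),k(e["img"],150,195,170,85,4)]))
E
```

```text
clock: 8.8
position: [0.5086, 0.1356, 0.0685]
ee_rot: [0.0, 0.76, 0.65, -0.0]
contact_force: [-0.9, -0.3, 0.9]
width: 0.0849
gripper_force: 0.0
clock: 9.22
position: [0.5093, 0.1357, 0.2265]
ee_rot: [0.001, 0.76, 0.65, 0.001]
contact_force: [0.6, -0.6, 0.6]
width: 0.0851
gripper_force: 0.0
clock: 9.63
position: [0.5304, -0.0338, 0.3053]
ee_rot: [0.002, 0.759, 0.651, 0.001]
contact_force: [0.2, 0.2, -0.6]
width: 0.0252
gripper_force: 0.0
t 9.6333 pos [ 0.5304 -0.0338  0.3053] psi 1.4167 tilt [ 4.5e-03 -9.0e-04 -1.0e+00] turn 0.0017 after-turn tool shift [ 0.1633 -0.0483  0.2361] F [ 0.2  0.2 -0.6]
```

View pics/c.png

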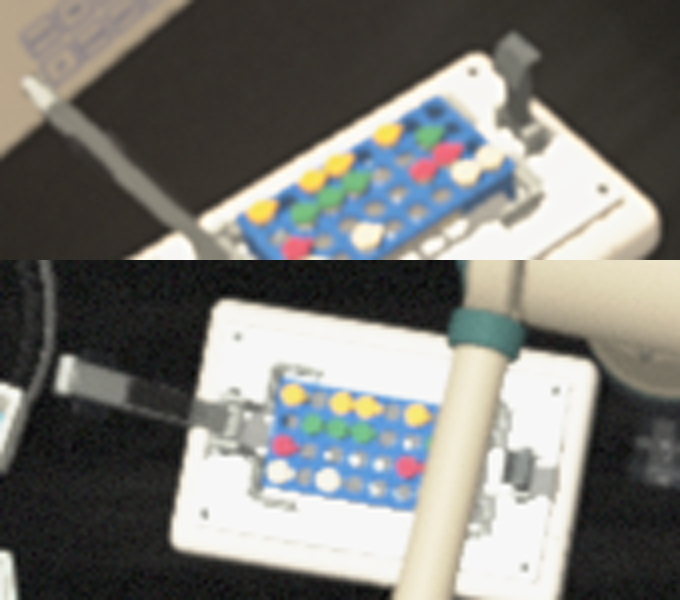

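The rack sits square inside all four guides. In the scene view the bar's end is at (168,281). Triangulated, the bar leans back at about 1.91 rad. I'll take the closed fingers over and behind the bar.

```bash
cat >> h.py <<'E'
def gv(v,z,u=0,a=-.155):
    "goto in mixer terms: TCP v along mixer y from seat, world z"
    goto(.508+u*np.cos(a)-v*np.sin(a),.135+u*np.sin(a)+v*np.cos(a),z,a+np.pi/2)
E
echo '[{}, {}]' > mv.in && python3 steer.py mv.in >/dev/null
python3 -c "
from h import *
gv(.175,.312)"
```

```text
t 9.9 pos [ 0.5291 -0.0319  0.3026] psi 1.4154 tilt [-0.0013  0.0011 -1.    ] turn -0.0004 after-turn tool shift [ 0.3366 -0.0466 -0.0094] F [-0.3  1.1  0.2]
```

```bash
echo '[{"tx": 0.0375, "ty": -0.0052, "tz": -0.004}, {"tx": 0.0375, "ty": -0.0052, "tz": -0.005}, {"tx": 0.0375, "ty": -0.0052}, {"tx": 0.0375, "ty": -0.0052}, {"tx": 0.0375, "ty": -0.0052}]' > mv.in && python3 steer.py mv.in | sed -n 2,5p
echo '[{"tx": 0.0375, "ty": -0.0052}, {"tx": 0.0375, "ty": -0.0052}, {"tx": 0.0375, "ty": -0.0052}, {"tx": 0.0366, "ty": -0.0052}, {}]' > mv.in && python3 steer.py mv.in
python3 -c "
from h import *
gv(.175,.225)"
```

```text
position: [0.5316, 0.1603, 0.3121]
ee_rot: [-0.0, 0.759, 0.651, 0.0]
contact_force: [0.5, 1.0, 0.3]
width: 0.0001
clock: 10.73
position: [0.5333, 0.3158, 0.3111]
ee_rot: [-0.002, 0.757, 0.653, 0.001]
contact_force: [1.0, 0.4, 0.7]
width: 0.0003
gripper_force: 0.0
t 10.7333 pos [0.5333 0.3158 0.3111] psi 1.4243 tilt [-0.0015  0.005  -1.    ] turn 0.0086 after-turn tool shift [-0.0075  0.003   0.0861] F [1.  0.4 0.7]
```

```bash
echo '[{"tz": 0.03}, {"tz": 0.035}, {"tz": 0.022}, {}]' > mv.in && python3 steer.py mv.in |sed -n 2,4p
python3 -c "
from h import *
gv(.135,.225)"
echo '[{"tx": -0.02}, {"tx": -0.02}, {"tx": -0.02}, {"tx": -0.02}, {}]' > mv.in && python3 steer.py mv.in
python3 -c "
from h import *
gv(.097,.225)"
```

```text
position: [0.5309, 0.3073, 0.2194]
ee_rot: [-0.002, 0.759, 0.651, -0.006]
contact_force: [-0.1, -0.2, -0.8]
t 11.0667 pos [0.5309 0.3073 0.2194] psi 1.4182 tilt [-0.011  -0.0046 -0.9999] turn 0.0024 after-turn tool shift [-0.0387  0.004  -0.0056] F [-0.1 -0.2 -0.8]
clock: 11.48
position: [0.5224, 0.2265, 0.2271]
ee_rot: [0.001, 0.76, 0.65, 0.0]
contact_force: [0.5, 0.8, 0.4]
width: -0.0001
gripper_force: 0.0
t 11.4833 pos [0.5224 0.2265 0.2271] psi 1.4149 tilt [ 0.0017 -0.0013 -1.    ] turn -0.0009 after-turn tool shift [ 0.0044 -0.0001  0.0021] F [0.5 0.8 0.4]
```

```bash
echo '[{"tx": -0.021}, {"tx": -0.021}, {"tx": -0.0165, "tz": 0.0075}, {"tx": -0.0165, "tz": 0.0075}, {}]' > mv.in && python3 steer.py mv.in|sed -n 2,4p
echo '[{"tx": -0.0135, "tz": 0.013}, {"tx": -0.0135, "tz": 0.013}, {}, {}]' > mv.in && python3 steer.py mv.in
python3 - <<'E'
from h import *
gv(-.0244,.1595)
from rig import manip, workorder, get_image
d=get_image("scene")
k=lambda I,x,y,w,h,f:cv2.resize(I[y:y+h,x:x+w,::-1],None,fx=f,fy=f,interpolation=cv2.INTER_CUBIC)
cv2.imwrite("pics/d.png",k(d["img"],160,220,170,140,4))
E
```

```text
position: [0.5104, 0.1531, 0.2102]
ee_rot: [0.0, 0.76, 0.65, -0.001]
contact_force: [-0.7, 0.1, 0.2]
clock: 12.23
position: [0.5073, 0.1286, 0.1846]
ee_rot: [-0.0, 0.76, 0.65, 0.0]
contact_force: [0.3, 0.8, 0.5]
width: 0.0
gripper_force: 0.0
t 12.2333 pos [0.5073 0.1286 0.1846] psi 1.4153 tilt [-1.e-04  9.e-04 -1.e+00] turn -0.0005 after-turn tool shift [-0.018  -0.0003  0.0251] F [0.3 0.8 0.5]
```

View pics/d.png

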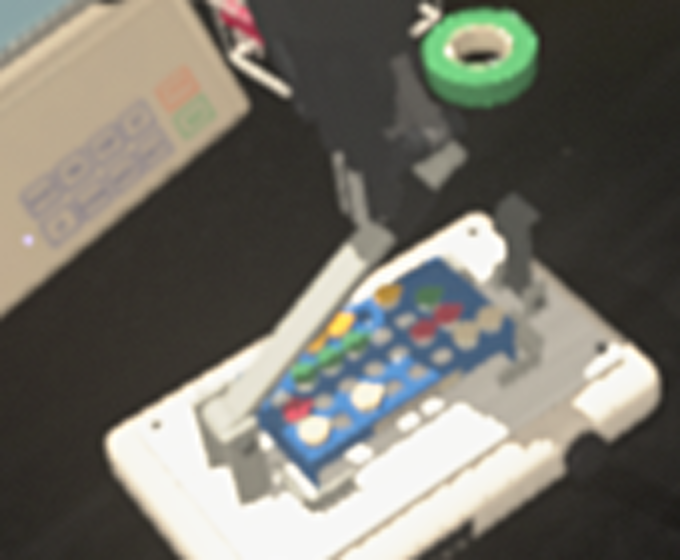

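Run:
```python
from h import *
k=lambda X:((proj("scene",X)-[160,220])*4).round(0)
def M(u,v,z,a=-.155): return [.508+u*np.cos(a)-v*np.sin(a),.135+u*np.sin(a)+v*np.cos(a),z]
print("tip",k([.5073,.1286,.163]),"tcp",k([.5073,.1286,.185]))
for th in(.3,.4,.5,.6,.7): print(th,"end",k(M(0,.08-.16*np.cos(th),.089+.16*np.sin(th))),"plate",k(M(0,.08-.125*np.cos(th)+.006*np.sin(th),.089+.125*np.sin(th)+.006*np.cos(th))),"plate corners",k(M(.017,.08-.125*np.cos(th)+.006*np.sin(th),.089+.125*np.sin(th)+.006*np.cos(th))),k(M(-.017,.08-.125*np.cos(th)+.006*np.sin(th),.089+.125*np.sin(th)+.006*np.cos(th))))
```

```text
tip [369. 209.] tcp [364. 173.]
0.3 end [493. 180.] plate [433. 224.] plate corners [411. 203.] [455. 244.]
0.4 end [482. 163.] plate [422. 211.] plate corners [400. 191.] [445. 232.]
0.5 end [467. 147.] plate [409. 201.] plate corners [387. 180.] [432. 221.]
0.6 end [450. 134.] plate [394. 192.] plate corners [372. 172.] [417. 213.]
0.7 end [431. 123.] plate [377. 185.] plate corners [355. 165.] [400. 207.]
```

The bar end (about (440,160) in the crop) is down to roughly 0.55 rad. The black plate is at about (394,195), in contact with the fingertips. Continuing down.

```bash
echo '[{"tx": -0.009, "tz": 0.0125}, {"tx": -0.009, "tz": 0.0125}, {"tx": -0.009, "tz": 0.012}, {"tx": -0.009, "tz": 0.011}, {}]' > mv.in && python3 steer.py mv.in|sed -n 1,4p
echo '[{"tz": 0.002}, {"tz": 0.002}, {}]' > mv.in && python3 steer.py mv.in|sed -n 1,4p
python3 -c "
from h import *
gv(-.043,.117)"
```

```text
clock: 12.7
position: [0.501, 0.0922, 0.1354]
ee_rot: [-0.001, 0.76, 0.65, -0.001]
contact_force: [-0.5, -0.0, -0.6]
clock: 12.95
position: [0.5024, 0.0929, 0.1329]
ee_rot: [0.0, 0.76, 0.65, 0.001]
contact_force: [0.2, 0.0, 0.4]
t 12.95 pos [0.5024 0.0929 0.1329] psi 1.4165 tilt [ 1.8e-03  4.0e-04 -1.0e+00] turn 0.0007 after-turn tool shift [-0.0005 -0.001   0.0159] F [0.2 0.  0.4]
```

Pressing down in small steps, watching the force.

```bash
echo '[{"tz": 0.003}, {"tz": 0.003}, {}]' > mv.in && python3 steer.py mv.in|sed -n 2,4p
echo '[{"tz": 0.003}, {"tz": 0.003}, {}]' > mv.in && python3 steer.py mv.in|sed -n 2,4p
echo '[{"tz": 0.002}, {"tz": 0.001}, {}]' > mv.in && python3 steer.py mv.in|sed -n 2,4p
```

```text
position: [0.5025, 0.0923, 0.1266]
ee_rot: [0.001, 0.76, 0.65, 0.001]
contact_force: [1.0, -0.3, 2.1]
position: [0.5009, 0.0921, 0.1195]
ee_rot: [-0.001, 0.76, 0.65, -0.001]
contact_force: [1.4, -0.3, -0.0]
position: [0.5012, 0.0921, 0.117]
ee_rot: [-0.0, 0.76, 0.65, -0.0]
contact_force: [-0.2, -0.0, 0.2]
```

```bash
echo '[{"tz": 0.001}, {}]' > mv.in && python3 steer.py mv.in|sed -n 2,4p
echo '[{"tz": 0.001}, {}]' > mv.in && python3 steer.py mv.in|sed -n 2,4p
echo '[{"tz": 0.001}, {}]' > mv.in && python3 steer.py mv.in|sed -n 2,4p
```

```text
position: [0.5013, 0.0921, 0.1168]
ee_rot: [-0.0, 0.76, 0.65, -0.0]
contact_force: [-1.8, -0.7, 5.6]
position: [0.5014, 0.092, 0.1166]
ee_rot: [0.0, 0.76, 0.65, 0.0]
contact_force: [-3.8, -0.7, 11.8]
position: [0.5014, 0.092, 0.1164]
ee_rot: [0.0, 0.76, 0.65, 0.0]
contact_force: [-4.7, -0.3, 15.7]
```

The bar is hard against its stop at plate height .095, so it has passed the catch. Backing off to check.

```bash
echo '[{"tz": -0.01}, {"tz": -0.03}, {"tz": -0.04}, {"tz": -0.04}, {"tz": -0.04}]' > mv.in && python3 steer.py mv.in|sed -n 2,4p
echo '[{"tx": -0.035, "tz": -0.02}, {"tx": -0.035, "tz": -0.02}, {"tx": -0.035}, {"tx": -0.035}, {}]' > mv.in && python3 steer.py mv.in|sed -n 1,4p
python3 - <<'E'
from h import *
from rig import manip, workorder, get_image
d=get_image("scene");e=get_image("top")
k=lambda I,x,y,w,h,f:cv2.resize(I[y:y+h,x:x+w,::-1],None,fx=f,fy=f,interpolation=cv2.INTER_CUBIC)
a=k(d["img"],170,255,160,115,5)
b=cv2.resize(e["img"][150:310,150:490,::-1],(0,0),fx=.9,fy=.9)
a[:b.shape[0],:b.shape[1]]=b
cv2.imwrite("pics/e.png",a)
E
```

```text
position: [0.5011, 0.0921, 0.2757]
ee_rot: [-0.0, 0.76, 0.65, -0.0]
contact_force: [0.8, -0.2, -0.4]
clock: 15.03
position: [0.4793, -0.0517, 0.3147]
ee_rot: [0.002, 0.762, 0.648, -0.001]
contact_force: [0.1, 0.0, -0.5]
```

View pics/e.png

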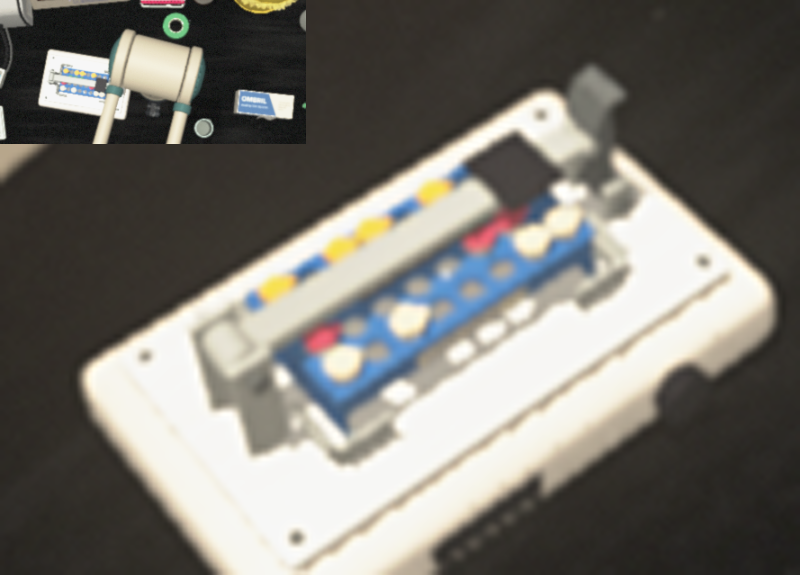

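The bar lies level over the rack, with its end under the upright catch at about (590,130) in the crop. The rack sits inside the guides and the other things stand where they were. Handing in.

```bash
python3 -c "
from rig import manip, workorder, get_image
print(workorder.sign_off())"
```

```text
the job is handed in; nothing more can be done
None
```

The rack is flat in the nest between the four guides, the hold-down bar is snapped under the catch, the other things are where they stood, and the job was handed in at about 15 s of the 50 s allowed.

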